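# Start the pan heating on the tabletop induction plate

## Robot

A 6-joint arm with a two-finger parallel gripper is mounted at the origin on the work surface. World frame = base frame: x ahead of the robot, y to its left, z up, the work surface at z = 0. Lengths are in mm, angles in rad, forces in N, time in s.
With the tool pointing down it reaches from about 275 to 750 mm from the base axis. Payload 10.2 kg.
Tool frame: the origin (TCP) lies midway between the tips of the shut fingers; the grasp point (between the pads) lies 19 mm behind it (ctrl.grip_depth is the distance from the TCP to the grasp point, in mm); y points along the fingers, x is the direction in which the jaws open and shut, and the axes are right-handed (so a half turn about y gives the same grasp; the last joint's range is limited). The gripper opens to 85 mm and grips with 20 to 120 N. Pads are 22 mm wide; open, the fingers measure 114 mm over their backs; the gripper's body (76 mm by 85 mm) begins 54 mm behind the grasp point. The pads swing forward as they close: fully open they stand 13 mm farther back than shut.
Start: joints at [1.077, 0.313, 1.498, -0, 1.331, -0.223], TCP at [140.451, 505.87, 231.294] pointing down, gripper open.
Joint ranges: [-2.94, 2.94], [-0.97, 2.17], [0.19, 2.56], [-1.23, 4.37], [0.02, 3.11], [-2.88, 2.88]. Speed limits (rad/s): [2.39, 2.39, 3.01, 3.14, 3.14, 3.14].

## Interface

Orientations are given as a unit quaternion [w, x, y, z].
In Python, from rig import ctrl gives the robot as it stands. The module is installed in compiled form; this text tells all that it offers.
- The arm moves only by the tool drive_tool, never from a script. Its arguments are lists of equal length, an entry for each row: "gripper": the closure, from 0 (fully open) to 1 (shut); "offset": the shift along the tool's x, y, z in m, a list of three; "turn": the turn about the tool's y in degrees. In form: {"gripper": [gripper, ...], "offset": [[tx, ty, tz], ...], "turn": [turn, ...]}. A call has 1 to 20 rows; each row shifts and turns the commanded pose from where the row before left it, along the tool's axes as they then stand; what a row does not reach is not made up. A row lasts 1/12 s, in which the tool goes at most 41.7 mm and 7.16 degrees, less where a joint would pass 70% of its speed; a pose out of reach is approached as far as the arm can. A call is refused whole if a number of a shift passes 0.0417 or a number of a turn 7.16, either way. A call with a gripper value outside its range is refused whole. The fingers move at their own pace and stop on an object; "force" is the grip in N (left out, the last holds). Time passes only in rows, so rows that do not move let the fingers close. It gives the time, the measured TCP pose, the force and the opening at its end, in the units of the state.
- ctrl.sense(): the state, without advancing time (a new reading comes with each control period).
- ctrl.capture(name): name is "scene" or "top"; returns (picture, depth): 384x512x3 uint8, red, green, blue; 384x512 float32, mm along the optical axis (not along the pixel's ray), 0 where there is no reading.
- ctrl.camera_params(name): a dict with "fovy" (degrees; the focal length in pixels is half the picture's height over the tangent of half this angle, whatever the lens; pixels are square), "cx", "cy" (the principal point, pixels), "distortion" ([k1, k2, p1, p2, k3] as OpenCV has them; the pictures are not rectified), "view" (4x4, takes a point from world to camera coordinates). Camera axes: x right, y down, z forward; pixel columns grow to the right and rows downward; lengths in mm; the calibration is good to about 2 mm. A picture is of the moment at which its call begins. camera_params takes no time and is no camera call.
- ctrl.finish_job(): hands the job in, once; it reports no verdict.
Trained networks look in the newest picture that a camera, given by its name, has taken for a name from the list of things; names that differ only in an ending like _2 or _b are one class to them, and where a whole thing is asked for, a point or a joint stands for the part that bears it (a point fixed in the world has none). Each returns a list of dicts, best first, with "score" (0 to 1); they miss things now and then, are a little off and sometimes report something else, mostly with a low value. They report only what shows in the picture. A call takes as long as a camera call.
- ctrl.boxes_of(camera, query): "centre" ([x, y, z] in mm, in the coordinates of the camera as it stood for that picture, good to about 4 mm: the middle of the surface that is visible of it).
- ctrl.regions_of(camera, query): "mask" (384x512 bool, what is visible of it).
- ctrl.pinpoint(camera, query): "centre" ([x, y, z] in mm, in the coordinates of the camera as it stood for that picture, good to about 4 mm: a listed point, or the origin of a listed thing).
The state is a dict: "time_s": time; "joints": joint angles; "dq": joint speeds; "tau": joint torques, N m; "eef_pos": TCP position; "ee_rot": TCP orientation; "force": force on the tool from outside, world axes, zero at the start; "wrist_torque": the same for the moment, N m; "grip_width": opening from 0.0 (shut) to 1.0 (fully open).
Only numpy, scipy, OpenCV 4.12 (cv2) and the standard library are available. Lean on these libraries where they do the work, as an engineer would, in place of code of your own. Each camera call takes 0.05 s, during which the arm holds its last target.

## Task

Start the empty pan heating on the induction plate, working its front panel with light presses of a fingertip (seen from the robot's side): first switch the mains on by pressing down the raised far half of the rocker switch at the panel's left end, then press the oblong function key next to it, and last press the power-up key at the right end, whose arrow points away from you towards the pan. Press each key well down and let it spring back before the next one, press no other key, and finish clear with the rocker on. Leave the pan, shakers and sugar bowl standing where they are, and pick nothing up.

Things in the scene. Friction and masses are not known exactly. Their poses are not given: they have to be found in the camera images.
- plate: Induction plate, fixed, 370 mm deep (x) by 300 wide (y), glass top 62 mm high. Origin: centre of underside; x away from the user, y to the left seen from the robot. Its front 100 mm is a panel sloping 10 deg down to the user. Left to right on it: mains rocker (y +112 mm), function key (+52), round timer key (+2), square down key (-50), square up key (-104); key faces stand 6 mm proud.
- mains (a joint): Mains rocker switch, radians: 0 off (near half level with the panel's slope, far half raised), 0.36 fully on (far half level, near half raised). Black, a white stroke on the far half, 44 mm long (plate x) by 28 mm wide, pivot across its middle; stays where it is left; about 3 N on the far half tips it.
- mains_raised (a point): Point on the upper face of the rocker's far half, 17 mm from the pivot and 5 mm short of its far end; it moves with the rocker. Switching on lowers it by about 6 mm. When the rocker is off its own x axis runs up the panel's slope (away from the user), y to the left.
- function (a joint): Function key travel, m: 0 released, 0.004 fully down; spring return, 1.5 N to start, 4.5 N at the bottom. Moves square to the panel (10 degrees off vertical).
- function_top (a point): Centre of the face of the oblong function key, 34 mm wide (y) by 22 mm, marked with three strokes.
- up (a joint): Power-up key travel, m: 0 released, 0.004 fully down; same spring as the function key.
- up_top (a point): Centre of the face of the square power-up key, 22 mm, marked with an arrowhead pointing away from the user to the pan.
- timer (a joint): Timer key travel, m (round key, 24 mm); not to be pressed. Same spring.
- down (a joint): Power-down key travel, m (square 22 mm key, arrowhead pointing to the user); not to be pressed. Same spring.
- pan: Shallow two-handled copper pan, loose, standing on the glass: 200 mm across the rim, 45 mm high, 0.7 kg. Origin: centre of its underside. Leave it alone.
- salt: Glass shaker with steel cap, loose, 42 mm across, 75 mm high; origin at the centre of its foot. Leave it alone.
- pepper: Glass shaker with steel cap, loose, 42 mm across, 88 mm high; origin at the centre of its foot. Leave it alone.
- sugar: Lidded steel sugar bowl, loose, 88 mm across, 79 mm high; origin at the centre of its foot. Leave it alone.

How it is judged:
By the outcome, as a careful person would: the job done as asked, in the order asked, and still so for the second after the job is handed in, with the robot touching nothing.
It also fails if it takes over 40 s, if anything falls off the work surface, if the arm or the gripper's body presses on something with over 40 N, if the wrist force passes 120 N, or if a joint passes its speed limit or range.

## Working session

There is one attempt and no reset: what is moved stays moved. The work goes in short steps, Python scripts to look and compute and a tool call to move; the robot and the scene stay as the last step left them, time stands still between calls to the robot, and variables do not carry over. Pictures are saved under pics/ and viewed, and the job is handed in when it is done.

Besides the shell and the picture viewer there is one more tool, called after "Call:" in YAML: its name, and indented under it one key for each argument. drive_tool: Moves the arm, as the interface text tells. Its arguments: {"type":"object","properties":{"gripper":{"type":"array","items":{"type":"number"}},"offset":{"type":"array","items":{"type":"array","items":{"type":"number"}}},"turn":{"type":"array","items":{"type":"number"}},"force":{"type":"number"}},"required":["gripper","offset","turn"]}

```bash
mkdir -p pics; cat > h.py <<'E'
import numpy as np, cv2
from rig import ctrl
def w(cam,c):
    V=np.array(ctrl.camera_params(cam)['view']); R=V[:3,:3];t=V[:3,3]
    return R.T@(np.array(c)-t)
def save(cam,name):
    p,d=ctrl.capture(cam); cv2.imwrite('pics/'+name,p[:,:,::-1]); np.save('pics/'+name+'.npy',d); return p,d
E
python3 - <<'E'
from h import *
np.set_printoptions(precision=1,suppress=True)
s=ctrl.sense();print(s)
for c in ['scene','top']:
    save(c,c+'0.png')
    print(ctrl.camera_params(c))
    for q in ['mains_raised','function_top','up_top','plate']:
        for r in ctrl.pinpoint(c,q)[:2]: print(c,q,round(r['score'],2),w(c,r['centre']))
print(ctrl.sense()['time_s'])
E
```

```text
{'time_s': 0.0, 'joints': array([ 1.1,  0.3,  1.5,  0. ,  1.3, -0.2]), 'dq': array([ 0.,  0.,  0., -0.,  0., -0.]), 'tau': array([ -0. , -41.2, -26. ,  -0. ,   0. ,  -0. ]), 'eef_pos': array([140.3, 505.6, 230.7]), 'ee_rot': array([-0.6,  0.6,  0.4, -0.4]), 'force': array([-0.5, -0.3, -0.6]), 'wrist_torque': array([-0.,  0.,  0.]), 'grip_width': 1.0033887283225558}
{'fovy': 55.99823665299849, 'cx': 255.88750728797407, 'cy': 186.88712419231535, 'distortion': array([-0.1,  0. ,  0. ,  0. ,  0. ]), 'view': array([[   0.8,    0.6,    0. , -467.9],
       [   0.3,   -0.4,   -0.8, -121.7],
       [  -0.5,    0.7,   -0.5, 1054.2],
       [   0. ,    0. ,    0. ,    1. ]])}
scene mains_raised 0.45 [519.8 211.3  63.2]
scene function_top 0.37 [485.1 150.4  57.6]
scene up_top 0.45 [479.4  -3.3  52.4]
scene plate 0.89 [639.3  96.8  -2.8]
{'fovy': 44.2809269830146, 'cx': 258.71886926413737, 'cy': 193.43039806197785, 'distortion': array([0., 0., 0., 0., 0.]), 'view': array([[   0. ,   -1. ,   -0. ,   34.3],
       [  -1. ,   -0. ,   -0.1,  576.4],
       [   0.1,    0. ,   -1. , 1023.1],
       [   0. ,    0. ,    0. ,    1. ]])}
top mains_raised 0.6 [515.1 210.3  63.5]
top function_top 0.56 [483.4 152.3  50.6]
0.5
```

View pics/scene0.png

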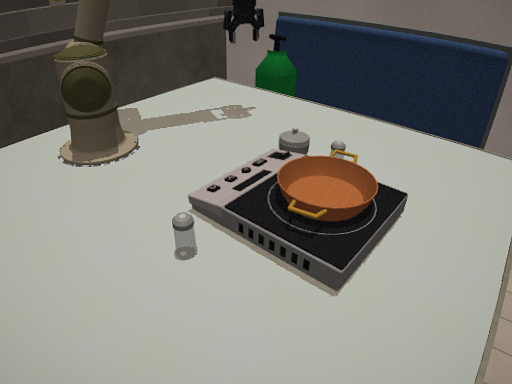

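View pics/top0.png

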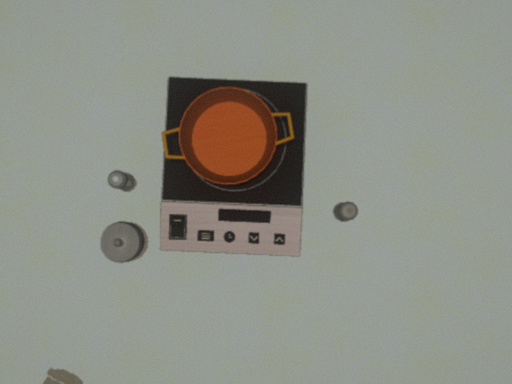

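The top view shows the rocker at (177,227) with its white stroke above, then function (206,236), timer (230,237), down (254,238) and up (279,240). The sugar bowl is at (122,241) and the plate is turned slightly. Next I'll refine the key positions.

```bash
python3 - <<'E'
from h import *
np.set_printoptions(precision=1,suppress=True)
p=cv2.imread('pics/top0.png'); d=np.load('pics/top0.png.npy')
c=ctrl.camera_params('top');f=192/np.tan(np.radians(c['fovy']/2))
K=np.array([[f,0,c['cx']],[0,f,c['cy']],[0,0,1]])
def pt(u,v,z=None):
    n=cv2.undistortPoints(np.array([[[u,v]]],float),K,c['distortion'])[0,0]
    if z is None:
        D=d[int(round(v)),int(round(u))]; return w('top',[n[0]*D,n[1]*D,D])
    a=w('top',[0,0,0]);b=w('top',[n[0],n[1],1])-a
    return a+b*(z-a[2])/b[2]
# dark blobs on panel
g=cv2.cvtColor(p,cv2.COLOR_BGR2GRAY)
roi=(g<90).astype(np.uint8); m=np.zeros_like(roi); m[207:250,165:297]=1
n,l,st,ce=cv2.connectedComponentsWithStats(roi*m)
for i in range(1,n):
    if st[i,4]>20: print(st[i],ce[i],pt(*ce[i]))
print('plate corners',[pt(*q,62) for q in [(169,78),(307,84)]],[pt(*q,45) for q in [(160,250),(300,256)]])
for q in [(122,241),(118,179),(347,211),(230,110)]: print(q,pt(*q))
cv2.imwrite('pics/crop.png',cv2.resize(p[195:265,150:310],None,fx=5,fy=5,interpolation=cv2.INTER_CUBIC))
for q in ['mains_raised','function_top','timer','down','up_top','up','sugar','mains','plate']:
    for r in ctrl.boxes_of('top',q)[:2]: print(q,round(r['score'],2),w('top',r['centre']))
E
```

```text
[218 209  53  14 645] [243.9 215.4] [527.   71.1  57.5]
[169 214  18  26 446] [177.3 226.7] [501.7 211.5  53.7]
[197 230  17  11 159] [205.3 235.1] [484.5 152.5  50.9]
[224 231  11  12 101] [229.  236.4] [482.4 101.9  55.4]
[249 232  10  12  98] [253.5 237.6] [480.6  50.3  58.2]
[274 234  11  11 105] [279.1 238.8] [478.5  -3.7  53.1]
plate corners [array([817.2, 233.8,  62. ]), array([807.4, -59.7,  62. ])] [array([451.9, 248.7,  45. ]), array([442.4, -48.7,  45. ])]
(122, 241) [470.9 324.7  61.6]
(118, 179) [605.9 355.6  -0.7]
(347, 211) [ 539.8 -156.1    1.4]
(230, 110) [749.4 103.   65.5]
mains_raised 0.79 [502.9 210.5  55.3]
timer 0.46 [478.9 101.3  57.1]
up_top 0.67 [480.4  -0.7  54. ]
up 0.62 [482.   -5.6  51.3]
up 0.19 [ 536.9 -135.9   83.3]
sugar 0.58 [470.4 330.3  58.6]
sugar 0.43 [482.2 153.6  51. ]
mains 0.71 [502.9 209.   54.4]
plate 0.76 [569.3  79.8  59. ]
```

View pics/crop.png

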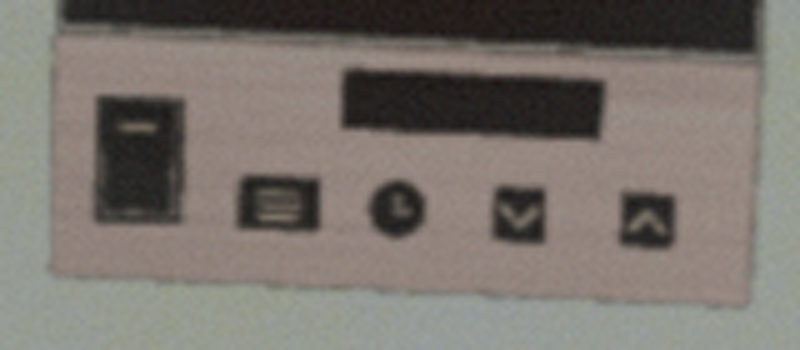

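The top crop confirms the white stroke on the rocker's far half, the up key at the right end with its arrow towards the pan, and key spacing matching the given 50–54 mm. Next I'll work out the tool axes and the targets.

```bash
cat >> h.py <<'E'
from scipy.spatial.transform import Rotation as Ro
T={}
ax=np.array([0.9993,-0.0375,0]); 
T['rock']=np.array([502.0,211.3,0])+15*ax
T['func']=np.array([484.5,152.3,0]); T['up']=np.array([478.5,-3.6,0])
def st():
    s=ctrl.sense(); q=s['ee_rot']; R=Ro.from_quat([q[1],q[2],q[3],q[0]]).as_matrix()
    np.set_printoptions(precision=4,suppress=True)
    print('t',s['time_s'],'pos',s['eef_pos'],'F',s['force'],'grip',s['grip_width'],'q',s['joints'])
    return s,R
def go(k,z):
    s,R=st(); print(R); v=T[k].copy(); v[2]=z; print('tool offset mm',R.T@(v-s['eef_pos']))
E
python3 - <<'E'
from h import *
go('rock',100)
E
```

```text
t 0.95 pos [140.4452 505.872  231.325 ] F [ 0.1152  0.2201 -0.4015] grip 0.9977243806955789 q [ 1.0766  0.3128  1.4977  0.      1.331  -0.2234]
[[ 0.2675  0.     -0.9636]
 [ 0.9636  0.      0.2675]
 [ 0.     -1.      0.    ]]
tool offset mm [-183.6766  131.3122 -441.7649]
```

Call:
drive_tool:
  gripper: [1,1,1,1,1,1,1,1,1,1,1,1,1,1,1,1,1,1,1,1]
  offset:
    - [0,0,0]
    - [0,0,0]
    - [-0.0175,0,-0.0242]
    - [-0.0175,0,-0.0242]
    - [-0.0175,0,-0.0242]
    - [-0.0175,0,-0.0242]
    - [-0.0175,0,-0.0242]
    - [-0.0175,0,-0.0242]
    - [-0.0175,0,-0.0242]
    - [-0.0175,0,-0.0242]
    - [-0.0175,0,-0.0242]
    - [-0.0175,0,-0.0242]
    - [-0.0175,0,-0.0242]
    - [-0.0175,0,-0.0242]
    - [-0.0175,0,-0.0242]
    - [-0.0175,0,-0.0242]
    - [-0.0175,0,-0.0242]
    - [-0.0175,0,-0.0242]
    - [0,0,0]
    - [0,0,0]
  turn: [-6.69,-6.69,0,0,0,0,0,0,0,0,0,0,0,0,0,0,0,0,0,0]
  force: 40

```text
time_s: 2.62
eef_pos: [517.5, 210.8, 230.8]
ee_rot: [0.51, -0.51, -0.49, 0.49]
force: [0.6, 0.6, -0.0]
grip_width: 0.001
```

```bash
python3 - <<'E'
from h import *
go('rock',75)
E
```

```text
t 2.6167 pos [517.5397 210.7741 230.8375] F [ 0.5804  0.6311 -0.0421] grip 0.0005106278056873897 q [ 0.1771  0.3885  1.3933  0.0001  1.3606 -1.3544]
[[ 0.0393 -0.0007 -0.9992]
 [ 0.9992 -0.0001  0.0393]
 [-0.0001 -1.      0.0007]]
tool offset mm [ -0.0446 155.8379   0.4335]
```

Call:
drive_tool:
  gripper: [1,1,1,1,1,1]
  offset:
    - [0,0.03,0]
    - [0,0.04,0]
    - [0,0.04,0]
    - [0,0.035,0]
    - [0,0,0]
    - [0,0,0]
  turn: [0,0,0,0,0,0]

```text
time_s: 3.12
eef_pos: [516.1, 212.3, 86.3]
ee_rot: [0.509, -0.509, -0.49, 0.491]
force: [0.6, 0.0, 1.0]
grip_width: -0.001
```

```bash
python3 - <<'E'
from h import *
st()
p,d=save('scene','s1.png')
p=cv2.imread('pics/s1.png')
cv2.imwrite('pics/s1c.png',cv2.resize(p[60:230,160:360],None,fx=4,fy=4,interpolation=cv2.INTER_CUBIC)[:600])
E
```

```text
t 3.1167 pos [516.0653 212.2501  86.3075] F [0.5955 0.0105 0.9568] grip -0.0011188509941096728 q [ 0.1802  0.5373  1.5701  0.0001  1.0364 -1.3544]
```

View pics/s1c.png

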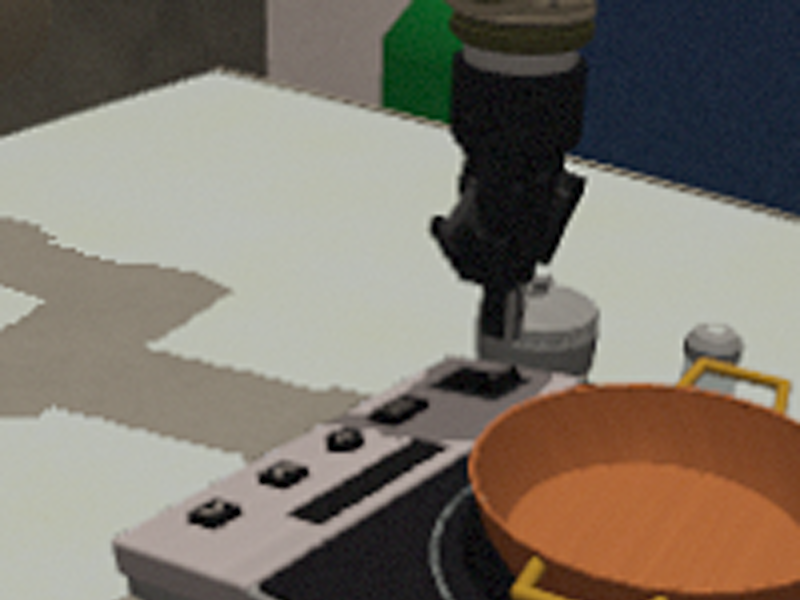

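The shut fingertips (about (500,335) in the crop) hang over the raised far half of the rocker, and nothing is in the way. Now descending.

Call:
drive_tool:
  gripper: [1,1,1,1,1,1]
  offset:
    - [0,0.008,0]
    - [0,0.006,0]
    - [0,0.003,0]
    - [0,0.002,0]
    - [0,0.001,0]
    - [0,0,0]
  turn: [0,0,0,0,0,0]

```text
time_s: 3.67
eef_pos: [517.0, 211.6, 66.3]
ee_rot: [-0.509, 0.509, 0.491, -0.491]
force: [0.5, -0.5, 0.8]
grip_width: 0.004
```

Call:
drive_tool:
  gripper: [1,1,1]
  offset:
    - [0,0.001,0]
    - [0,0.001,0]
    - [0,0,0]
  turn: [0,0,0]

```text
time_s: 3.92
eef_pos: [517.6, 211.7, 64.8]
ee_rot: [-0.509, 0.51, 0.491, -0.49]
force: [2.0, -0.1, 3.5]
grip_width: 0.002
```

Call:
drive_tool:
  gripper: [1,1,1]
  offset:
    - [0,0.001,0]
    - [0,0.001,0]
    - [0,0,0]
  turn: [0,0,0]

```text
time_s: 4.17
eef_pos: [517.4, 211.6, 62.5]
ee_rot: [-0.509, 0.509, 0.491, -0.49]
force: [3.0, 0.2, 4.6]
grip_width: -0.003
```

Contact came at about z 65, as expected, so I'll keep pressing.

Call:
drive_tool:
  gripper: [1,1,1]
  offset:
    - [0,0.001,0]
    - [0,0.001,0]
    - [0,0,0]
  turn: [0,0,0]

```text
time_s: 4.42
eef_pos: [516.8, 211.6, 60.0]
ee_rot: [0.509, -0.509, -0.49, 0.491]
force: [1.4, 0.4, 2.6]
grip_width: 0.001
```

Call:
drive_tool:
  gripper: [1,1,1]
  offset:
    - [0,0.001,0]
    - [0,0.001,0]
    - [0,0,0]
  turn: [0,0,0]

```text
time_s: 4.67
eef_pos: [517.0, 211.6, 58.4]
ee_rot: [-0.509, 0.509, 0.491, -0.491]
force: [1.2, -0.1, 4.5]
grip_width: -0.0
```

Call:
drive_tool:
  gripper: [1,1,1]
  offset:
    - [0,0.0005,0]
    - [0,0.0005,0]
    - [0,0,0]
  turn: [0,0,0]

```text
time_s: 4.92
eef_pos: [517.0, 211.7, 58.2]
ee_rot: [-0.509, 0.509, 0.491, -0.491]
force: [-0.1, -1.2, 11.4]
grip_width: 0.0
```

The tip hit a firm stop at z 58.2 with 11 N, after about 7 mm of travel. Lift, move over the function key, and look at the rocker.

Call:
drive_tool:
  gripper: [1,1,1,1,1,1,1,1]
  offset:
    - [0,-0.01,0]
    - [0,-0.02,0]
    - [-0.015,0,0.0075]
    - [-0.015,0,0.0075]
    - [-0.015,0,0.0075]
    - [-0.0155,0,0.0076]
    - [0,0,0]
    - [0,0,0]
  turn: [0,0,0,0,0,0,0,0]

```text
time_s: 5.58
eef_pos: [484.1, 152.1, 87.2]
ee_rot: [0.51, -0.509, -0.49, 0.491]
force: [-0.2, -0.3, -0.8]
grip_width: -0.001
```

```bash
python3 - <<'E'
from h import *
go('func',62)
p,d=save('scene','s2.png')
p=cv2.imread('pics/s2.png')
cv2.imwrite('pics/s2c.png',cv2.resize(p[135:210,185:320],None,fx=5,fy=5,interpolation=cv2.INTER_CUBIC))
for r in ctrl.pinpoint('scene','mains_raised')[:2]: print(r['score'],w('scene',r['centre']))
E
```

```text
t 5.5833 pos [484.1009 152.1143  87.2215] F [-0.1539 -0.272  -0.7568] grip -0.001190513579314399 q [ 0.0731  0.4412  1.7264  0.0003  0.9754 -1.4595]
[[ 0.0383 -0.0014 -0.9993]
 [ 0.9993  0.0001  0.0383]
 [ 0.0001 -1.      0.0014]]
tool offset mm [ 0.1993 25.2209 -0.4274]
0.56 [520.8585 214.6264  56.9946]
0.56 [635.7937  95.4388  -0.6339]
```

View pics/s2c.png

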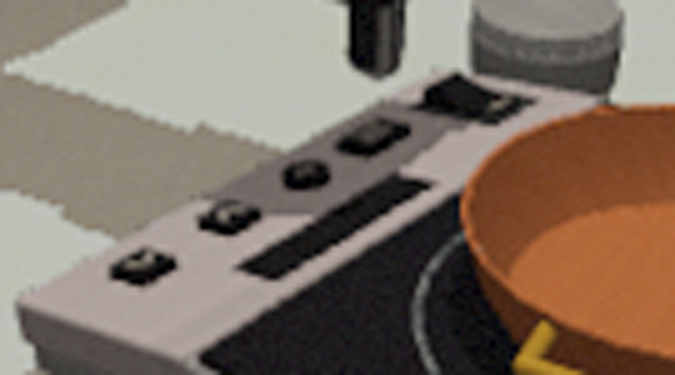

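The rocker is now on: the near half stands up at about (450,90) and the far half is flat. Its far point dropped from 63 to 57 mm. Next I'll press the function key.

Call:
drive_tool:
  gripper: [1,1,1,1,1,1,1]
  offset:
    - [0,0.012,0]
    - [0,0.009,0]
    - [0,0.003,0]
    - [0,0.002,0]
    - [0,0.001,0]
    - [0,0,0]
    - [0,0,0]
  turn: [0,0,0,0,0,0,0]

```text
time_s: 6.27
eef_pos: [484.8, 152.4, 60.6]
ee_rot: [-0.509, 0.509, 0.491, -0.49]
force: [0.7, -0.2, 0.3]
grip_width: -0.0
```

Call:
drive_tool:
  gripper: [1,1,1,1]
  offset:
    - [0,0.001,0]
    - [0,0.001,0]
    - [0,0,0]
    - [0,0,0]
  turn: [0,0,0,0]

```text
time_s: 6.6
eef_pos: [484.6, 152.3, 58.3]
ee_rot: [-0.509, 0.509, 0.491, -0.491]
force: [-0.4, -0.4, -0.3]
grip_width: 0.001
```

Call:
drive_tool:
  gripper: [1,1,1,1]
  offset:
    - [0,0.001,0]
    - [0,0.001,0]
    - [0,0,0]
    - [0,0,0]
  turn: [0,0,0,0]

```text
time_s: 6.93
eef_pos: [484.6, 152.3, 56.2]
ee_rot: [0.509, -0.509, -0.491, 0.491]
force: [0.0, -0.1, -0.1]
grip_width: 0.003
```

Call:
drive_tool:
  gripper: [1,1,1,1]
  offset:
    - [0,0.001,0]
    - [0,0.001,0]
    - [0,0,0]
    - [0,0,0]
  turn: [0,0,0,0]

```text
time_s: 7.27
eef_pos: [484.9, 152.3, 54.5]
ee_rot: [-0.509, 0.509, 0.491, -0.49]
force: [1.2, 0.5, 2.3]
grip_width: 0.003
```

Call:
drive_tool:
  gripper: [1,1,1,1]
  offset:
    - [0,0.001,0]
    - [0,0.001,0]
    - [0,0,0]
    - [0,0,0]
  turn: [0,0,0,0]

```text
time_s: 7.6
eef_pos: [485.1, 152.3, 52.5]
ee_rot: [-0.509, 0.51, 0.491, -0.49]
force: [2.2, -1.0, 4.5]
grip_width: -0.002
```

Call:
drive_tool:
  gripper: [1,1,1,1]
  offset:
    - [0,0.001,0]
    - [0,0.0005,0]
    - [0,0,0]
    - [0,0,0]
  turn: [0,0,0,0]

```text
time_s: 7.93
eef_pos: [485.2, 152.3, 51.5]
ee_rot: [-0.509, 0.51, 0.491, -0.49]
force: [1.6, -0.2, 10.1]
grip_width: 0.003
```

The key bottomed out with 10 N. Lift and move to the up key.

Call:
drive_tool:
  gripper: [1,1,1,1,1,1,1,1,1,1,1,1]
  offset:
    - [0,-0.01,0]
    - [0,-0.02,0]
    - [0,0,0]
    - [-0.026,0,0]
    - [-0.026,0,0]
    - [-0.026,0,0]
    - [-0.026,0,0]
    - [-0.026,0,0]
    - [-0.026,0,0]
    - [0,0,0]
    - [0,0,0]
    - [0,0,0]
  turn: [0,0,0,0,0,0,0,0,0,0,0,0]

```text
time_s: 8.93
eef_pos: [478.3, -3.0, 80.4]
ee_rot: [0.51, -0.509, -0.49, 0.491]
force: [0.0, 0.5, -0.3]
grip_width: -0.001
```

```bash
python3 - <<'E'
from h import *
go('up',60)
p,d=save('scene','s3.png')
p=cv2.imread('pics/s3.png')
cv2.imwrite('pics/s3c.png',cv2.resize(p[125:210,185:320],None,fx=5,fy=5,interpolation=cv2.INTER_CUBIC))
E
```

```text
t 8.9333 pos [478.2699  -3.0385  80.3538] F [ 0.0007  0.4897 -0.3327] grip -0.0009004475804431233 q [-0.2521  0.3982  1.8179  0.0002  0.9271 -1.7857]
[[ 0.0373 -0.0014 -0.9993]
 [ 0.9993  0.0006  0.0373]
 [ 0.0005 -1.      0.0015]]
tool offset mm [-0.5627 20.3531 -0.2807]
```

View pics/s3c.png

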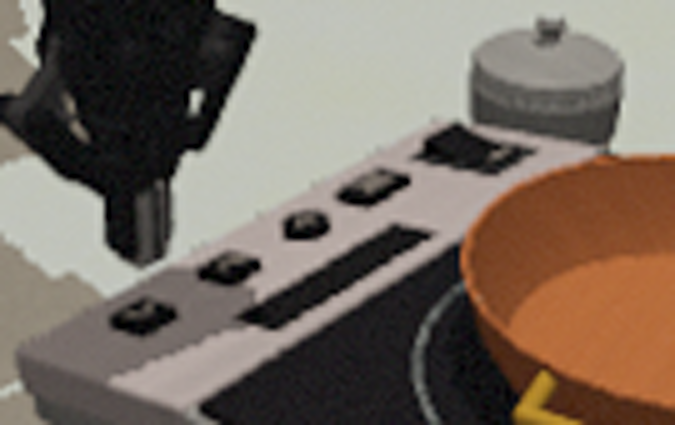

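The rocker is still on at (470,150), the function key is back up at (373,185), and the fingertip is over the up key at (143,315). Pressing it now.

Call:
drive_tool:
  gripper: [1,1,1,1,1,1,1]
  offset:
    - [0,0.01,0]
    - [0,0.008,0]
    - [0,0.003,0]
    - [0,0.002,0]
    - [0,0.001,0]
    - [0,0,0]
    - [0,0,0]
  turn: [0,0,0,0,0,0,0]

```text
time_s: 9.57
eef_pos: [478.9, -3.6, 56.9]
ee_rot: [-0.509, 0.509, 0.491, -0.491]
force: [0.4, 0.1, 1.7]
grip_width: 0.004
```

Call:
drive_tool:
  gripper: [1,1,1,1]
  offset:
    - [0,0.001,0]
    - [0,0.001,0]
    - [0,0,0]
    - [0,0,0]
  turn: [0,0,0,0]

```text
time_s: 9.9
eef_pos: [479.1, -3.7, 55.0]
ee_rot: [-0.509, 0.51, 0.491, -0.49]
force: [0.5, -0.1, 2.7]
grip_width: 0.0
```

Call:
drive_tool:
  gripper: [1,1,1,1]
  offset:
    - [0,0.001,0]
    - [0,0.0005,0]
    - [0,0,0]
    - [0,0,0]
  turn: [0,0,0,0]

```text
time_s: 10.23
eef_pos: [479.1, -3.7, 53.5]
ee_rot: [-0.509, 0.509, 0.491, -0.49]
force: [2.3, -0.2, 3.4]
grip_width: -0.001
```

Call:
drive_tool:
  gripper: [1,1,1,1]
  offset:
    - [0,0.001,0]
    - [0,0.0005,0]
    - [0,0,0]
    - [0,0,0]
  turn: [0,0,0,0]

```text
time_s: 10.57
eef_pos: [479.1, -3.7, 51.9]
ee_rot: [-0.509, 0.509, 0.491, -0.49]
force: [2.7, -0.0, 4.4]
grip_width: -0.001
```

Call:
drive_tool:
  gripper: [1,1,1,1]
  offset:
    - [0,0.001,0]
    - [0,0.0003,0]
    - [0,0,0]
    - [0,0,0]
  turn: [0,0,0,0]

```text
time_s: 10.9
eef_pos: [479.3, -3.7, 51.3]
ee_rot: [-0.509, 0.51, 0.491, -0.49]
force: [1.2, 0.5, 12.3]
grip_width: -0.004
```

The up key bottomed out with 12 N. Lift clear and look once more.

Call:
drive_tool:
  gripper: [1,1,1,1,1,1,1,1,1,1]
  offset:
    - [0,-0.01,0]
    - [0,-0.025,0]
    - [0,-0.03,0]
    - [0,-0.03,0]
    - [0,-0.03,0]
    - [-0.03,-0.02,0.02]
    - [-0.03,0,0.02]
    - [-0.03,0,0.02]
    - [0,0,0]
    - [0,0,0]
  turn: [0,0,0,0,0,0,0,0,0,0]

```text
time_s: 11.73
eef_pos: [414.4, -91.9, 195.3]
ee_rot: [0.511, -0.509, -0.49, 0.49]
force: [0.5, 0.7, -0.4]
grip_width: -0.002
```

```bash
python3 - <<'E'
from h import *
st()
save('scene','s4.png');save('top','t4.png')
p=cv2.imread('pics/s4.png')[125:210,185:320];t=cv2.imread('pics/t4.png')
cv2.imwrite('pics/s4c.png',cv2.resize(p,None,fx=5,fy=5,interpolation=cv2.INTER_CUBIC))
for r in ctrl.pinpoint('scene','mains_raised')[:1]: print(r['score'],w('scene',r['centre']))
E
```

```text
t 11.7333 pos [414.3583 -91.906  195.2862] F [ 0.5347  0.6553 -0.3787] grip -0.0017159060802131182 q [-0.4958  0.1263  1.8315 -0.      1.1857 -2.0263]
0.48 [520.2357 214.7717  57.0248]
```

View pics/s4c.png

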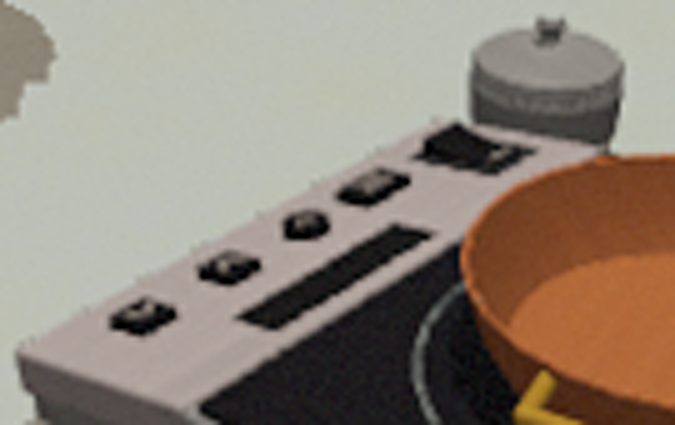

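View pics/t4.png

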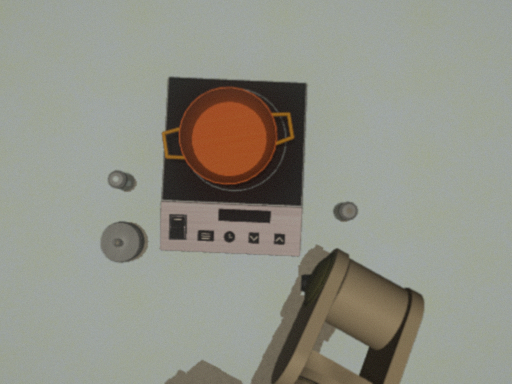

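The rocker is on at crop (470,150), every key is back up, and the pan, shakers and bowl are at the same pixels as at the start. The arm is clear, so I'll hand in.

```bash
python3 -c "
from rig import ctrl
print(ctrl.finish_job())"
```

```text
the job is handed in; nothing more can be done
None
```

I did the three presses in the order asked with the shut fingertips, then handed the job in at about 12 s with the arm clear of everything.

- **Mains rocker:** tipped on, about 7 mm of travel to a firm stop at 11 N. In the last picture its near half stands raised. The network puts the far point at 57 mm, down from 63 mm.
- **Function key:** pressed about 4 mm to its stop at 10 N, then released. It was back up before the next press.
- **Power-up key:** pressed to its stop at 12 N, then released. The tip moved about 5 mm from first contact to the stop, slightly more than the key's 4 mm travel.

In the last pictures all keys are up, and the pan, shakers and sugar bowl are where they started. The timer and down keys were not pressed. No check failed. The networks' single position readings scattered by a few mm, so I placed the presses from image measurements that matched the given key spacing. The key travels themselves cannot be read directly; I judged them from force and tip height.

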